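# Sort left-hand and right-hand grinder brackets into their bins

## Task

Put the left-hand bracket in the red bin and the right-hand bracket in the blue bin, each lying flat on the bin's floor with its fin up. Seen from above with the fin up and the foot end pointing away from you, a left-hand bracket has its foot sticking out to the left, a right-hand one to the right; the T-shaped bracket with a foot on both sides is neither and is not needed.

Things in the scene. Friction and masses are not known exactly. Their poses are not given: they have to be found in the camera images.
- bracket_lh: left-hand bracket, bare aluminium, about 0.2 kg, fin up, any yaw. Plate 6 thick: arm x -55..55, y -16..16, and a foot x 23..55 reaching out to y = +60. Upright fin on the arm: x -35..35, 12 thick (y -6..6), top 50 above the underside; grip it along y by its upper part. Origin: underside, below the fin's centre; x along the fin towards the foot, z up. mm. An unlisted T-shaped bracket lies near.
- bracket_rh: right-hand bracket, bare aluminium, about 0.2 kg, fin up, any yaw. Plate 6 thick: arm x -55..55, y -16..16, and a foot x 23..55 reaching out to y = -60. Upright fin on the arm: x -35..35, 12 thick (y -6..6), top 50 above the underside; grip it along y by its upper part. Origin: underside, below the fin's centre; x along the fin towards the foot, z up. mm. An unlisted T-shaped bracket lies near.
- red_bin: red open sheet-metal bin, 220 (x) by 200 (y) by 45 high outside, walls and floor 5 thick, fixed to the bench at the robot's left or right (it may have swapped sides with the blue one). Origin: centre of its underside, on the bench top; inner floor 5 above it. x, y along its sides, z up. mm.
- blue_bin: blue open sheet-metal bin, 220 (x) by 200 (y) by 45 high outside, walls and floor 5 thick, fixed to the bench at the robot's left or right (it may have swapped sides with the red one). Origin: centre of its underside, on the bench top; inner floor 5 above it. x, y along its sides, z up. mm.
Things that resemble listed ones, but are neither listed nor needed, are in the scene too. What is shaped like the bracket_lh but purple is not meant.

How it is judged:
At the end, for the whole second after the job is handed in: Left-hand bracket at rest in the red bin, right-hand one in the blue: origin within 95 mm (bin x) and 85 mm (bin y) of the bin's centre and under 15 mm above the bin's underside (floor at 5 mm), fin up within about 10 degrees (0.17 rad), slower than 30 mm/s and 0.3 rad/s (x of bracket_lh in the frame of red_bin between -0.095 and 0.095 m and y of bracket_lh in the frame of red_bin between -0.085 and 0.085 m and z of bracket_lh in the frame of red_bin between -0.002 and 0.015 m and angle between each of bracket_lh, bracket_rh's own z axis and vertical below 0.17 rad and linear speed of each of bracket_lh, bracket_rh below 0.03 m/s and angular speed of each of bracket_lh, bracket_rh below 0.3 rad/s and x of bracket_rh in the frame of blue_bin between -0.095 and 0.095 m and y of bracket_rh in the frame of blue_bin between -0.085 and 0.085 m and z of bracket_rh in the frame of blue_bin between -0.002 and 0.015 m); the robot touches nothing.
It also fails if it takes over 64 s, if anything falls off the work surface, if the arm or the gripper's body presses on something with over 40 N, if the wrist force passes 120 N, or if a joint passes its speed limit or range.

## Robot

A 7-joint arm with a two-finger parallel gripper is mounted at the origin on the work surface. World frame = base frame: x ahead of the robot, y to its left, z up, the work surface at z = 0. Lengths are in m, angles in rad, forces in N, time in s.
With the tool pointing down it reaches from about 0.35 to 0.775 m from the base axis. Payload 3.1 kg.
Tool frame: the origin (TCP) lies midway between the tips of the shut fingers; the grasp point (between the pads) lies 19 mm behind it; z points along the fingers, y is the direction in which the jaws open and shut (so a half turn about z gives the same grasp; the last joint's range is limited). The gripper opens to 85 mm and grips with 20 to 120 N. Pads are 22 mm wide; open, the fingers measure 114 mm over their backs; the gripper's body (76 mm by 85 mm) begins 54 mm behind the grasp point. The pads swing forward as they close: fully open they stand 13 mm farther back than shut.
Start: joints at [-1.191, 0.311, 0.014, 1.512, -0.004, 1.319, -0.027], TCP at [0.225, 0.502, 0.231] pointing down, gripper open.
Joint ranges: [-2.7, 2.7], [-0.3, 1.91], [-1.27, 1.3], [0.12, 2.57], [-1.44, 4.58], [0.2, 2.03], [-3.05, 3.05]. Speed limits (rad/s): [2.79, 2.79, 3.14, 3.14, 3.14, 3.14, 3.14].

## Interface

Orientations are given as a unit quaternion [w, x, y, z].
In Python, from bench import ctrl, vision, ticket gives the robot as it stands.
- The arm moves only by the shell command python3 -m crank 'ROWS'. ROWS is text: rows parted by semicolons, each of 5 numbers parted by spaces: the gripper command: -1 is fully open, 1 is shut, values between are in proportion, then the shift along the world's x, y, z in units of 40 mm (1.0 is 40 mm), then the turn about the world's z in units of 5 degrees (1.0 is 5 degrees). A call has 1 to 20 rows; each row shifts and turns the commanded pose from where the row before left it; what a row does not reach is not made up. A row lasts 1/10 s, in which the tool goes at most 50 mm and 8.59 degrees, less where a joint would pass 70% of its speed; a pose out of reach is approached as far as the arm can. A call is refused whole if a number of a shift passes 1 or a number of a turn 1, either way. A call with a gripper value outside its range is refused whole. The fingers move at their own pace and stop on an object; the grip force is fixed at half the most. Time passes only in rows, so rows that do not move let the fingers close. It gives the time, the measured TCP pose, the force and the opening at its end, in the units of the state.
- ctrl.observe(): the state, without advancing time (a new reading comes with each control period).
- vision.camera(name): name is "scene" or "top" or "wrist"; returns a dict with "img" (420x560x3 uint8, red, green, blue), "fx", "fy", "cx", "cy" (pixels), "k1" (the pictures are not rectified: a ray, as slopes to the right and down, at radius r is drawn at 1 + k1 r^2 times it, then the intrinsics apply), "rvec" (rotation vector, rad) and "tvec" (3), from world to camera coordinates, as OpenCV has them; the wrist camera has in their place "mount" (4x4, takes a point from camera to tool coordinates, whose origin is the TCP and whose axes are the flange's). Camera axes: x right, y down, z forward; pixel columns grow to the right and rows downward; lengths in m; the calibration is good to about 2 mm. A picture is of the moment at which its call begins: read the wrist's pose just before it. There is no depth.
- ticket.close_job(): hands the job in, once; it reports no verdict.
Trained networks look in a picture, given as the dict that the camera call returned (one of the last four; its "shot" number tells which), for a name from the list of things; names that differ only in an ending like _2 or _b are one class to them, and where a whole thing is asked for, a point or a joint stands for the part that bears it (a point fixed in the world has none). Each returns a list of dicts, best first, with "conf" (0 to 1); they miss things now and then, are a little off and sometimes report something else, mostly with a low value. They report only what shows in the picture. A call takes as long as a camera call. They do not tell look-alikes from the thing itself.
- vision.silhouettes(picture, target): "pixels" (420x560 bool, what is visible of it) and "position" ([column, row] in pixels, amid what is visible of it).
The state is a dict: "time": time; "joint_pos": joint angles; "joint_vel": joint speeds; "joint_efforts": joint torques, N m; "tool_pos": TCP position; "eef_rot": TCP orientation; "wrist_force": force on the tool from outside, world axes, zero at the start; "wrist_torque": the same for the moment, N m; "opening": opening from 0.0 (shut) to 1.0 (fully open).
Only numpy, scipy, OpenCV 4.12 (cv2) and the standard library are available. Lean on these libraries where they do the work, as an engineer would, in place of code of your own. Each camera call takes 0.05 s, during which the arm holds its last target.

## Working session

There is one attempt and no reset: what is moved stays moved. The work goes in short steps, Python scripts to look and compute and a shell command to move; the robot and the scene stay as the last step left them, time stands still between calls to the robot, and variables do not carry over. Pictures are saved under pics/ and viewed, and the job is handed in when it is done.

```bash
mkdir -p pics
cat > h.py <<'E'
import numpy as np, cv2
from bench import ctrl, vision, ticket
def save(n,img): cv2.imwrite('pics/'+n+'.png', cv2.cvtColor(img,cv2.COLOR_RGB2BGR))
def px2w(c,uv,z):
    uv=np.atleast_2d(np.asarray(uv,float)); d=(uv-[c['cx'],c['cy']])/[c['fx'],c['fy']]
    u=d.copy()
    for _ in range(30): u=d/(1+c['k1']*(u**2).sum(1,keepdims=True))
    R=cv2.Rodrigues(np.array(c['rvec'],float))[0]; t=np.array(c['tvec'],float).ravel()
    r=np.c_[u,np.ones(len(u))]@R; o=-R.T@t
    return o+r*((z-o[2])/r[:,2])[:,None]
def w2px(c,P):
    R=cv2.Rodrigues(np.array(c['rvec'],float))[0]; t=np.array(c['tvec'],float).ravel()
    p=np.atleast_2d(P)@R.T+t; u=p[:,:2]/p[:,2:]
    u=u*(1+c['k1']*(u**2).sum(1,keepdims=True)); return u*[c['fx'],c['fy']]+[c['cx'],c['cy']]
E
python3 - <<'E'
from h import *
c=vision.camera('top'); save('top1',c['img'])
for n in ['bracket_lh','bracket_rh','red_bin','blue_bin']:
    for d in vision.silhouettes(c,n): print(n,d['conf'],d['position'],d['pixels'].sum(),px2w(c,d['position'],0.0)[0].round(3))
s=vision.camera('scene'); save('scene1',s['img'])
print({k:v for k,v in c.items() if k!='img'}); o=ctrl.observe(); print(o['time'],o['tool_pos'],o['eef_rot'],o['opening'])
E
```

```text
bracket_lh 0.92 [400.6, 305.0] 665 [ 0.216 -0.318  0.   ]
bracket_lh 0.85 [429.0, 120.8] 720 [ 0.705 -0.413  0.   ]
bracket_lh 0.8 [278.5, 145.7] 700 [ 0.644 -0.006  0.   ]
bracket_rh 0.96 [320.7, 212.1] 786 [ 0.465 -0.113  0.   ]
red_bin 0.87 [406.2, 206.1] 6836 [ 0.476 -0.34   0.   ]
blue_bin 0.73 [157.4, 220.3] 6696 [0.453 0.32  0.   ]
{'fx': 500.7203436705274, 'fy': 500.7203436705274, 'cx': 279.8252347641005, 'cy': 210.74503169707435, 'k1': -0.1550676717284573, 'rvec': array([ 2.16192679, -2.20933231,  0.04318161]), 'tvec': array([0.0038854 , 0.47044899, 1.28889711]), 'shot': 1}
0.3 [0.22503396 0.50163485 0.23094904] [-7.13276730e-05  2.09270768e-01  9.77857665e-01 -3.57280235e-04] 1.0005691905002392
```

View pics/top1.png

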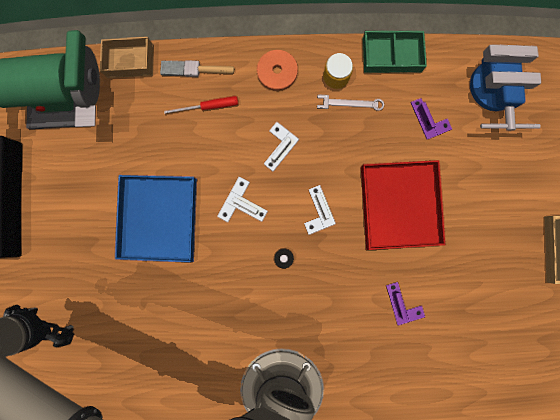

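View pics/scene1.png

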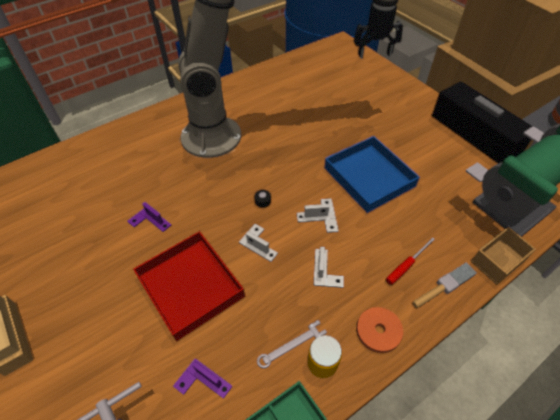

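Candidates in the top view are bare L brackets at (281,146) and (320,210), a bare T at (242,200), and purple L's at (430,118) and (403,305). I'll check handedness in a close crop.

Run:
```python
from h import *
c=vision.camera('top')
i=c['img'][110:250,200:350]; save('crop1',cv2.resize(i,None,fx=4,fy=4,interpolation=cv2.INTER_CUBIC))
```

```text
(no output)
```

View pics/crop1.png

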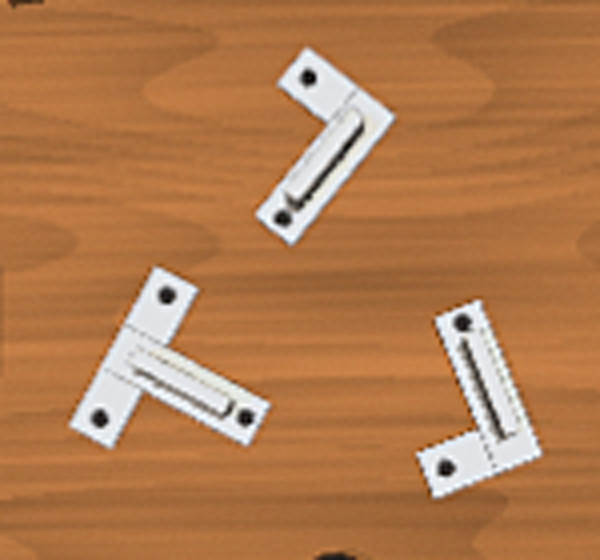

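The crop shows the bracket at (281,146) is left-hand: its foot end points up-right and the foot sticks out to the left. The one at (320,210) is right-hand: its foot end points down and the foot sticks out to image left, which is its right. (242,200) is the T. Next I'll fit the poses.

```bash
cat >> h.py <<'E'
from scipy.optimize import minimize
def model(sgn):
    arm=[(-55,-16),(55,-16),(55,16),(-55,16)]; ft=[(23,16*sgn),(55,16*sgn),(55,60*sgn),(23,60*sgn)]; fin=[(-35,-6),(35,-6),(35,6),(-35,6)]
    return [np.array([(x,y,z) for x,y in q for z in zz])/1000. for q,zz in ((arm,(0,6)),(ft,(0,6)),(fin,(6,50)))]
def render(c,sgn,p,z0=0,S=8,off=(0,0),sz=(100,100)):
    m=np.zeros((sz[1]*S,sz[0]*S),np.uint8); ca,sa=np.cos(p[2]),np.sin(p[2]); R=np.array([[ca,-sa,0],[sa,ca,0],[0,0,1]])
    for q in model(sgn):
        u=(w2px(c,q@R.T+[p[0],p[1],z0])-off+.5)*S
        cv2.fillConvexPoly(m,cv2.convexHull(u.astype(np.float32)).round().astype(np.int32),255)
    return cv2.resize(m,sz,interpolation=cv2.INTER_AREA)/255.
def fit(c,mask,sgn,z0=0):
    ys,xs=np.nonzero(mask); off=np.array([xs.min()-20,ys.min()-20]); sz=(int(np.ptp(xs))+40,int(np.ptp(ys))+40)
    mm=np.zeros((sz[1],sz[0])); mm[ys-off[1],xs-off[0]]=1
    ctr=px2w(c,[xs.mean(),ys.mean()],z0)[0]; best=None
    f=lambda p: np.abs(render(c,sgn,p,z0,4,off,sz)-mm).sum()
    for a in np.arange(-180,180,20):
        r=np.radians(a); o=np.array([.010,.010*sgn]); o=np.array([np.cos(r)*o[0]-np.sin(r)*o[1],np.sin(r)*o[0]+np.cos(r)*o[1]])
        p0=np.array([ctr[0]-o[0],ctr[1]-o[1],r]); s=np.array([p0,p0+[.01,0,0],p0+[0,.01,0],p0+[0,0,.2]])
        q=minimize(f,p0,method='Nelder-Mead',options=dict(initial_simplex=s,maxiter=120))
        if best is None or q.fun<best.fun: best=q
    return best.x,best.fun,mm.sum()
E
python3 - <<'E'
from h import *
c=vision.camera('top'); vis=c['img'].copy()
A=[]
for n in ['bracket_lh','bracket_rh']:
    for d in vision.silhouettes(c,n):
        sgn=1 if n=='bracket_lh' else -1
        u=np.array(d['position'])
        if abs(u-([280,146] if sgn>0 else [320,211])).max()>12: continue
        x,f,a=fit(c,d['pixels'],sgn); print(n,x[:2].round(4),np.degrees(x[2]).round(1),f,a)
        m=render(c,sgn,x,0,4,(0,0),(560,420)); cs,_=cv2.findContours((m>.5).astype(np.uint8),0,2); A+=list(cs)
v=cv2.resize(vis,None,fx=5,fy=5,interpolation=cv2.INTER_CUBIC)
for k in A: cv2.polylines(v,[((k+.5)*5).astype(np.int32)],True,(255,0,0),1)
save('fit1',v[110*5:230*5,245*5:350*5])
for n in ['red_bin','blue_bin']:
    d=vision.silhouettes(c,n)[0]
    ys,xs=np.nonzero(d['pixels']); r=cv2.minAreaRect(px2w(c,np.c_[xs,ys],.045)[:,:2].astype(np.float32)); print(n,d['conf'],r)
E
```

```text
bracket_lh [ 0.6282 -0.0103] -40.1 53.68627450980392 689.0
bracket_rh [ 0.4819 -0.1148] -159.5 65.79607843137254 725.0
red_bin 0.78 ((0.4774319529533386, -0.32095545530319214), (0.22403216361999512, 0.21024015545845032), 1.7108557224273682)
blue_bin 0.94 ((0.45727038383483887, 0.3144700825214386), (0.20946656167507172, 0.22056280076503754), 87.26817321777344)
```

View pics/fit1.png

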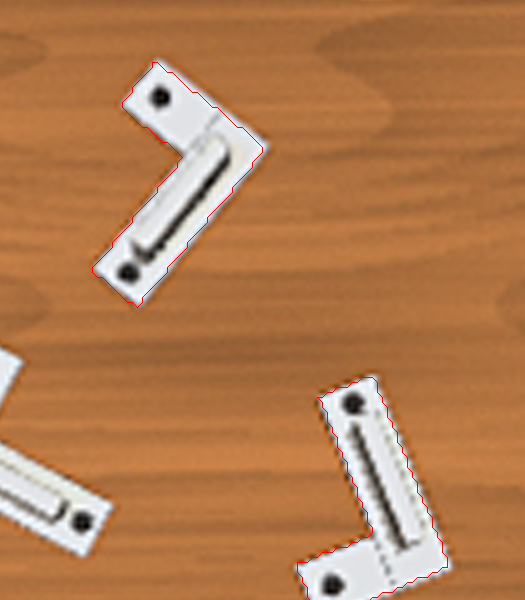

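The model fit lies on the outlines to within about 1-2 mm. I'll go above the LH bracket.

```bash
python3 -m crank '-1 0.5 -0.64 0 -0.16;-1 0.5 -0.64 0 -0.16;-1 0.5 -0.64 0 -0.16;-1 0.5 -0.64 0 -0.16;-1 0.5 -0.64 0 -0.16;-1 0.5 -0.64 0 -0.16;-1 0.5 -0.64 0 -0.16;-1 0.5 -0.64 0 -0.16;-1 0.5 -0.64 0 -0.16;-1 0.5 -0.64 0 -0.16;-1 0.5 -0.64 0 -0.16;-1 0.5 -0.64 0 -0.16;-1 0.5 -0.64 0 -0.16;-1 0.5 -0.64 0 -0.16;-1 0.5 -0.64 0 -0.16;-1 0.5 -0.64 0 -0.16;-1 0.5 -0.64 0 -0.16;-1 0.5 -0.64 0 -0.16;-1 0.5 -0.64 0 -0.16;-1 0.5 -0.64 0 -0.16'
python3 -m crank '-1 0 0 0 0;-1 0 0 0 0'
cat >> h.py <<'E'
from scipy.spatial.transform import Rotation as Ro
def state():
    o=ctrl.observe(); q=o['eef_rot']; R=Ro.from_quat([q[1],q[2],q[3],q[0]]).as_matrix()
    print('t',round(o['time'],2),'tcp',np.round(o['tool_pos'],4),'jaw deg',np.degrees(np.arctan2(R[1,1],R[0,1])).round(1),'tilt',np.degrees(np.arccos(-R[2,2])).round(1),'op',round(o['opening'],3),'F',np.round(o['wrist_force'],1),'q7',round(o['joint_pos'][6],2)); return o,R
def wristcam():
    o,R=state(); c=vision.camera('wrist'); M=np.array(c['mount'])
    Rc=R@M[:3,:3]; tc=R@M[:3,3]+o['tool_pos']; c['rvec']=cv2.Rodrigues(Rc.T)[0]; c['tvec']=-Rc.T@tc; return c
E
python3 - <<'E'
from h import *
c=wristcam(); v=c['img'].copy()
for n,s in (('bracket_lh',1),):
    for d in vision.silhouettes(c,n):
        x,f,a=fit(c,d['pixels'],s); print(n,d['conf'],d['position'],x[:2].round(4),np.degrees(x[2]).round(1),f,a)
        m=render(c,s,x,0,4,(0,0),(560,420)); cs,_=cv2.findContours((m>.5).astype(np.uint8),0,2); cv2.drawContours(v,cs,-1,(255,0,0),1)
save('w1',v)
E
```

```text
time: 2.6
tool_pos: [0.6259, -0.011, 0.2313]
eef_rot: [0.0, 0.343, 0.939, 0.0]
wrist_force: [0.1, 0.7, -0.2]
opening: 1.0
time: 2.8
tool_pos: [0.6252, -0.0109, 0.2309]
eef_rot: [-0.0, 0.344, 0.939, -0.0]
wrist_force: [0.2, 0.4, -0.1]
opening: 0.999
t 2.8 tcp [ 0.6252 -0.0109  0.2309] jaw deg 49.7 tilt 0.0 op 0.999 F [ 0.2  0.4 -0.1] q7 1.0
bracket_lh 0.94 [92.8, 412.3] [ 0.7716 -0.5125] -134.2 461.0 461.0
bracket_lh 0.85 [286.5, 196.0] [ 0.627  -0.0125] -40.3 117.6392156862745 3739.0
```

View pics/w1.png

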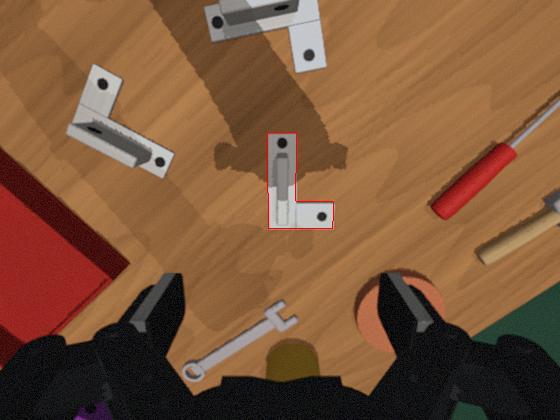

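The wrist view shows the LH bracket at (283,180), centred and aligned with the jaws. Top and wrist fits agree to within 2 mm. I'll descend and grip.

```bash
python3 -m crank '-1 0.05 -0.02 -0.7 0;-1 0 0 -0.7 0;-1 0 0 -0.7 0;-1 0 0 -0.7 0;-1 0 0 -0.7 0;-1 0 0 -0.7 0;-1 0 0 -0.5 0;-1 0 0 -0.3 0;-1 0 0 -0.25 0;-1 0 0 0 0;1 0 0 0 0;1 0 0 0 0;1 0 0 0 0;1 0 0 0 0;1 0 0 0 0;1 0 0 0 0;1 0 0 0 0;1 0 0 0 0'
python3 -m crank '1 0 0 0 0;1 0 0 0 0;1 0 0 0.5 0;1 0 0 0.5 0;1 0 0 0.5 0;1 0 0 0.5 0;1 0 0 0.5 0;1 0 0 0.5 0;1 0 0 0.5 0;1 0 0 0.5 0;1 0 0 0 0;1 0 0 0 0'
python3 - <<'E'
from h import *
c=wristcam(); save('w2',c['img'])
E
```

```text
time: 4.7
tool_pos: [0.6275, -0.0111, 0.0218]
eef_rot: [0.0, 0.343, 0.939, 0.0]
wrist_force: [-0.6, 0.6, 3.4]
opening: 0.127
time: 5.9
tool_pos: [0.6265, -0.0108, 0.1799]
eef_rot: [-0.001, 0.343, 0.939, -0.0]
wrist_force: [-0.4, -0.2, -3.1]
opening: 0.126
t 5.9 tcp [ 0.6265 -0.0108  0.1799] jaw deg 49.8 tilt 0.1 op 0.126 F [-0.4 -0.2 -3.1] q7 1.02
```

View pics/w2.png

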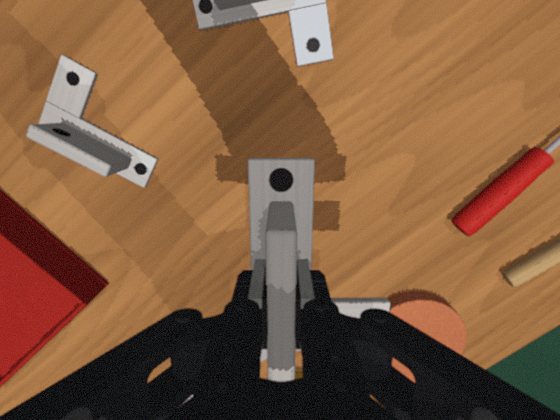

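The grip holds, with opening 0.126 (the fin's width) and the part's weight on the wrist. Next I'll carry it to the red bin.

```bash
python3 -m crank '1 -0.375 -0.78 0 0;1 -0.375 -0.78 0 0;1 -0.375 -0.78 0 0;1 -0.375 -0.78 0 0;1 -0.375 -0.78 0 0;1 -0.375 -0.78 0 0;1 -0.375 -0.78 0 0;1 -0.375 -0.78 0 0;1 -0.375 -0.78 0 0;1 -0.375 -0.78 0 0;1 0 0 0 0;1 0 0 0 0;1 0 0 0 0'
python3 - <<'E'
from h import *
state(); s=vision.camera('scene'); save('s2',s['img'])
c=vision.camera('top'); save('t2',c['img'][130:280,330:480].repeat(4,0).repeat(4,1))
E
```

```text
time: 7.25
tool_pos: [0.4775, -0.321, 0.1799]
eef_rot: [-0.001, 0.342, 0.94, 0.001]
wrist_force: [0.3, 1.0, -2.7]
opening: 0.128
t 7.25 tcp [ 0.4775 -0.321   0.1799] jaw deg 49.9 tilt 0.2 op 0.128 F [ 0.3  1.  -2.7] q7 1.61
```

View pics/s2.png

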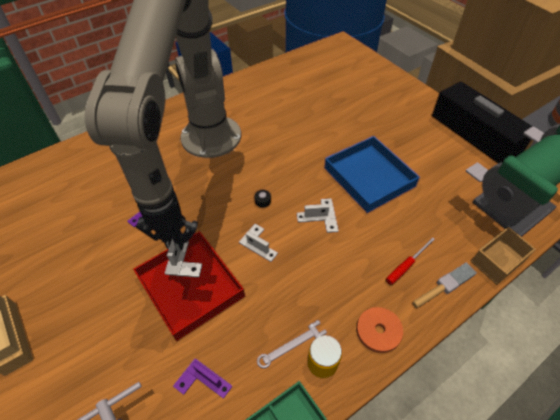

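View pics/t2.png

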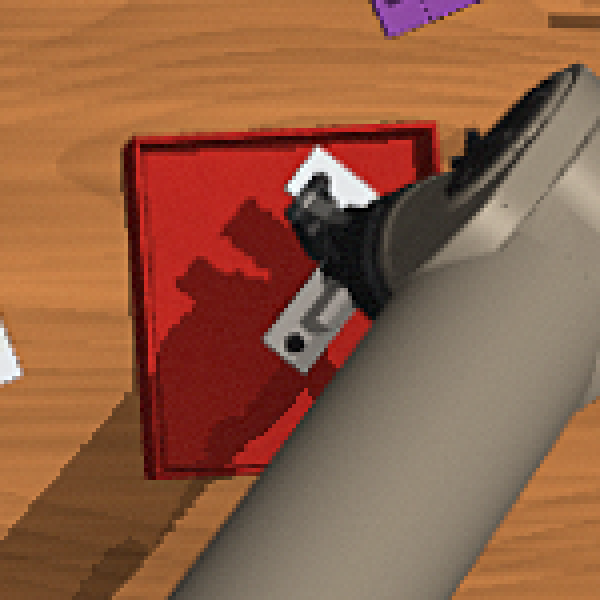

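It's level over the red bin (bin centre at about (401,205) in the top view). Lowering, releasing and backing off.

```bash
python3 -m crank '1 0 0 -0.6 0;1 0 0 -0.6 0;1 0 0 -0.6 0;1 0 0 -0.6 0;1 0 0 -0.6 0;1 0 0 -0.4 0;1 0 0 -0.2 0;1 0 0 -0.1 0;1 0 0 -0.05 0;1 0 0 0 0;1 0 0 0 0'
python3 -m crank '-1 0 0 0 0;-1 0 0 0 0;-1 0 0 0 0;-1 0 0 0 0;-1 0 0 0 0;-1 0 0 0 0;-1 0 0 0 0;-1 0 0 0 0'
python3 -m crank '-1 0 0 0.4 0;-1 0 0 0.6 0;-1 0 0 0.8 0;-1 0 0 0.8 0;-1 0 0 0.8 0;-1 0 0 0.8 0;-1 0 0 0.8 0;-1 0 0 0 0;-1 0 0 0 0'
```

```text
time: 8.45
tool_pos: [0.4778, -0.3234, 0.0322]
eef_rot: [0.001, 0.343, 0.939, -0.0]
wrist_force: [-0.2, 0.6, -2.1]
opening: 0.128
time: 9.25
tool_pos: [0.4771, -0.323, 0.0312]
eef_rot: [-0.0, 0.343, 0.939, -0.0]
wrist_force: [0.3, -0.4, 0.9]
opening: 1.002
time: 10.15
tool_pos: [0.4774, -0.3232, 0.232]
eef_rot: [0.001, 0.343, 0.939, -0.0]
wrist_force: [0.1, -0.7, 0.2]
opening: 1.003
```

```bash
python3 - <<'E'
from h import *
c=wristcam(); v=c['img'].copy(); 
for d in vision.silhouettes(c,'bracket_lh'):
    if d['pixels'].sum()<1500: continue
    x,f,a=fit(c,d['pixels'],1,.005); print(d['conf'],d['position'],x[:2].round(4),np.degrees(x[2]).round(1),f,a)
save('w3',v)
E
python3 -m crank '-1 0.01 0.325 0 0.757;-1 0.01 0.325 0 0.757;-1 0.01 0.325 0 0.757;-1 0.01 0.325 0 0.757;-1 0.01 0.325 0 0.757;-1 0.01 0.325 0 0.757;-1 0.01 0.325 0 0.757;-1 0.01 0.325 0 0.757;-1 0.01 0.325 0 0.757;-1 0.01 0.325 0 0.757;-1 0.01 0.325 0 0.757;-1 0.01 0.325 0 0.757;-1 0.01 0.325 0 0.757;-1 0.01 0.325 0 0.757;-1 0.01 0.325 0 0.757;-1 0.01 0.325 0 0.757;-1 0 0 0 0;-1 0 0 0 0'
python3 - <<'E'
from h import *
c=wristcam(); v=c['img'].copy()
for d in vision.silhouettes(c,'bracket_rh'):
    if d['pixels'].sum()<1500: continue
    x,f,a=fit(c,d['pixels'],-1); print(d['conf'],d['position'],x[:2].round(4),np.degrees(x[2]).round(1),f,a)
    m=render(c,-1,x,0,4,(0,0),(560,420)); cs,_=cv2.findContours((m>.5).astype(np.uint8),0,2); cv2.drawContours(v,cs,-1,(255,0,0),1)
save('w4',v)
E
```

```text
t 10.15 tcp [ 0.4774 -0.3232  0.232 ] jaw deg 49.8 tilt 0.1 op 1.003 F [ 0.1 -0.7  0.2] q7 1.6
0.92 [345.5, 349.5] [ 0.706 -0.395] -159.7 263.44313725490196 3182.0
time: 12.05
tool_pos: [0.4829, -0.1152, 0.2303]
eef_rot: [-0.001, -0.177, 0.984, 0.0]
wrist_force: [0.7, -0.0, 0.7]
opening: 1.001
t 12.05 tcp [ 0.4829 -0.1152  0.2303] jaw deg 110.3 tilt 0.1 op 1.001 F [ 0.7 -0.   0.7] q7 2.18
0.93 [287.3, 154.7] [ 0.4799 -0.1166] -159.3 144.52549019607844 4073.0
```

View pics/w3.png

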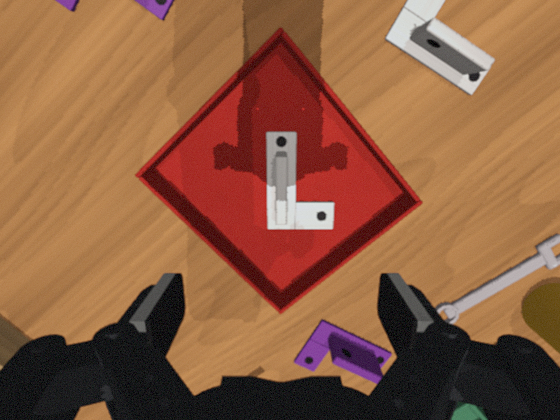

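View pics/w4.png

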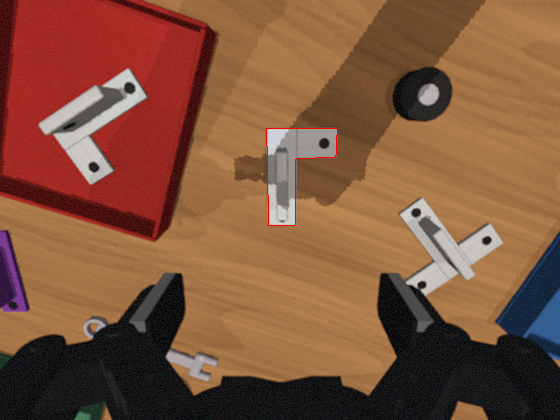

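The w3 view shows the LH bracket flat with its fin up, mid red bin at (281,180). In w4 the RH bracket is at (283,175), with the foot end up and the foot to the right, so it is right-hand, and it's aligned with the jaws. Gripping it.

```bash
python3 -m crank '-1 -0.05 -0.01 -0.7 0;-1 0 0 -0.7 0;-1 0 0 -0.7 0;-1 0 0 -0.7 0;-1 0 0 -0.7 0;-1 0 0 -0.7 0;-1 0 0 -0.5 0;-1 0 0 -0.3 0;-1 0 0 -0.22 0;-1 0 0 0 0;1 0 0 0 0;1 0 0 0 0;1 0 0 0 0;1 0 0 0 0;1 0 0 0 0;1 0 0 0 0;1 0 0 0 0;1 0 0 0 0'
python3 -m crank '1 0 0 0 0;1 0 0 0 0;1 0 0 0.5 0;1 0 0 0.5 0;1 0 0 0.5 0;1 0 0 0.5 0;1 0 0 0.5 0;1 0 0 0.5 0;1 0 0 0.5 0;1 0 0 0.5 0;1 0 0 0 0;1 0 0 0 0'
```

```text
time: 13.95
tool_pos: [0.4819, -0.1154, 0.0229]
eef_rot: [0.0, -0.177, 0.984, -0.0]
wrist_force: [-0.7, 0.2, 4.4]
opening: 0.129
time: 15.15
tool_pos: [0.4809, -0.1153, 0.1814]
eef_rot: [-0.001, -0.177, 0.984, 0.0]
wrist_force: [-1.1, -0.2, -2.7]
opening: 0.133
```

```bash
python3 -m crank '1 -0.043 0.774 0 0;1 -0.043 0.774 0 0;1 -0.043 0.774 0 0;1 -0.043 0.774 0 0;1 -0.043 0.774 0 0;1 -0.043 0.774 0 0;1 -0.043 0.774 0 0;1 -0.043 0.774 0 0;1 -0.043 0.774 0 0;1 -0.043 0.774 0 0;1 -0.043 0.774 0 0;1 -0.043 0.774 0 0;1 -0.043 0.774 0 0;1 -0.043 0.774 0 0;1 0 0 0 0;1 0 0 0 0;1 0 0 0 0'
python3 - <<'E'
from h import *
state(); s=vision.camera('scene'); save('s3',s['img'])
E
```

```text
time: 16.85
tool_pos: [0.4573, 0.316, 0.1809]
eef_rot: [-0.001, -0.176, 0.984, -0.001]
wrist_force: [0.4, -0.5, -2.4]
opening: 0.126
t 16.85 tcp [0.4573 0.316  0.1809] jaw deg 110.3 tilt 0.2 op 0.126 F [ 0.4 -0.5 -2.4] q7 1.29
```

View pics/s3.png

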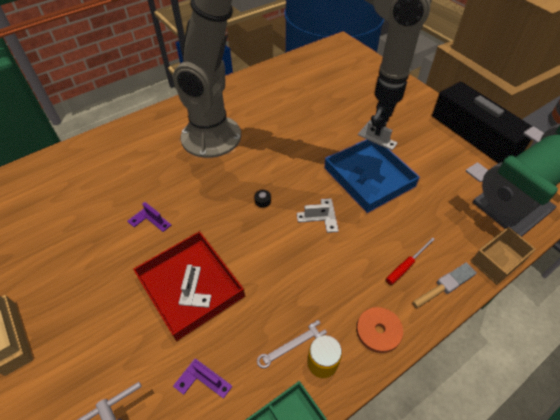

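The RH bracket is held level above the blue bin. It shows at (378,135), which fits its height. Lowering and releasing.

```bash
python3 -m crank '1 0 0.05 -0.6 0;1 0 0 -0.6 0;1 0 0 -0.6 0;1 0 0 -0.6 0;1 0 0 -0.6 0;1 0 0 -0.4 0;1 0 0 -0.2 0;1 0 0 -0.1 0;1 0 0 -0.1 0;1 0 0 0 0;1 0 0 0 0'
python3 -m crank '-1 0 0 0 0;-1 0 0 0 0;-1 0 0 0 0;-1 0 0 0 0;-1 0 0 0 0;-1 0 0 0 0;-1 0 0 0 0;-1 0 0 0 0'
python3 -m crank '-1 0 0 0.4 0;-1 0 0 0.6 0;-1 0 0 0.8 0;-1 0 0 0.8 0;-1 0 0 0.8 0;-1 0 0 0.8 0;-1 0 0 0.8 0;-1 0 0 0 0;-1 0 0 0 0'
python3 - <<'E'
from h import *
c=wristcam(); v=c['img'].copy(); save('w5',v)
for d in vision.silhouettes(c,'bracket_rh'):
    if d['pixels'].sum()<1500: continue
    x,f,a=fit(c,d['pixels'],-1,.005); print(d['conf'],d['position'],x[:2].round(4),np.degrees(x[2]).round(1),f,a)
for d in vision.silhouettes(c,'blue_bin'): 
    ys,xs=np.nonzero(d['pixels']); print(d['conf'],cv2.minAreaRect(px2w(c,np.c_[xs,ys],.045)[:,:2].astype(np.float32)))
E
```

```text
time: 18.0
tool_pos: [0.458, 0.3204, 0.0313]
eef_rot: [0.001, -0.177, 0.984, 0.0]
wrist_force: [-0.4, -0.8, -1.6]
opening: 0.13
time: 18.8
tool_pos: [0.4575, 0.3201, 0.0305]
eef_rot: [-0.0, -0.177, 0.984, 0.0]
wrist_force: [0.4, 0.0, -0.5]
opening: 1.002
time: 19.7
tool_pos: [0.4578, 0.3203, 0.2312]
eef_rot: [0.001, -0.177, 0.984, 0.0]
wrist_force: [0.7, 0.8, -0.2]
opening: 1.005
t 19.7 tcp [0.4578 0.3203 0.2312] jaw deg 110.4 tilt 0.1 op 1.005 F [ 0.7  0.8 -0.2] q7 1.28
0.66 [286.2, 157.6] [0.4569 0.3185] 200.6 110.90588235294118 4078.0
0.74 ((0.45789721608161926, 0.3190320134162903), (0.20004698634147644, 0.22099538147449493), 86.90178680419922)
```

View pics/w5.png

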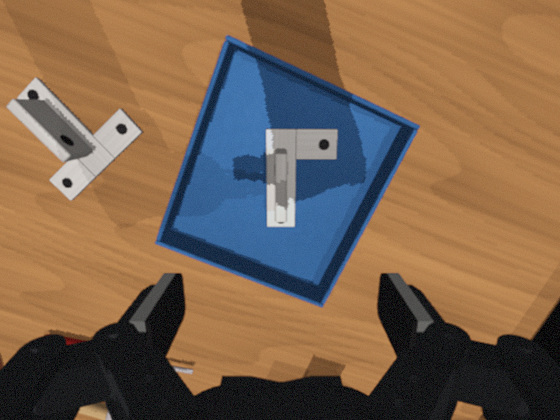

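The RH bracket lies flat, fin up, at the blue bin's centre at (282,178). I'll do one last check of the red bin from the top camera, then hand in.

Run:
```python
from h import *
c=vision.camera('top'); v=c['img']; save('t9',v)
for d in vision.silhouettes(c,'bracket_lh'):
    if abs(np.array(d['position'])-[400,206]).max()<30:
        x,f,a=fit(c,d['pixels'],1,.005); print('lh',d['conf'],d['position'],x[:2].round(4),np.degrees(x[2]).round(1),f,a)
state(); print(ticket.close_job())
```

```text
lh 0.9 [399.7, 194.8] [ 0.4803 -0.3242] -40.4 68.03529411764706 735.0
t 19.95 tcp [0.4567 0.3195 0.229 ] jaw deg 110.4 tilt 0.2 op 1.001 F [-0.4 -0.4 -0.8] q7 1.28
the job is handed in; nothing more can be done
None
```

View pics/t9.png

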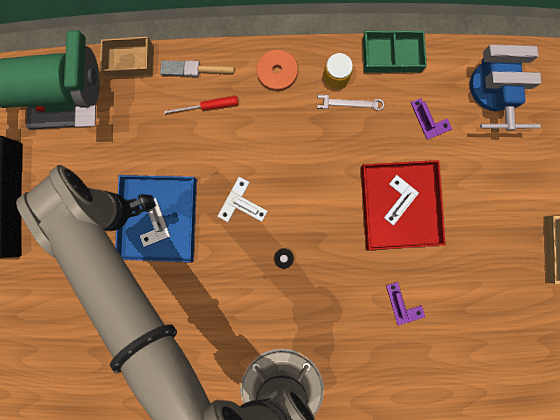

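I put the bare left-hand bracket in the red bin and the right-hand one in the blue bin, and handed the job in at about 20 s of the 64 s. The T-bracket and the purple look-alikes were not touched.

- **Left-hand bracket:** the final top view shows it flat with its fin up at about (0.480, -0.324). That is roughly 5 mm from the red bin's centre.
- **Right-hand bracket:** the wrist view shows it flat with its fin up at (0.457, 0.319). That is within about 2 mm of the blue bin's centre.
- **Robot:** the gripper is open, with the TCP 0.23 m above the bench, touching nothing.
- **Checks that disagreed:**
  - One automatic fit after the red placing matched a purple look-alike instead. I judged that placing by eye, and the later top-camera fit confirmed it.
  - Both brackets were released an estimated 3–4 mm above the bin floor and settled level.

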